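# Replace the missing post and seat the board sled

## Robot

A 7-joint arm with a two-finger parallel gripper is mounted at the origin on a cart in front of the work surface, level with it; the furniture and walls round the work are solid. World frame = base frame: x ahead of the robot, y to its left, z up, the work surface at z = 0. Lengths are in m, angles in rad, forces in N, time in s.
With the tool pointing down it reaches from about 0.4 to 0.85 m from the base axis. Payload 10.4 kg.
Tool frame: the origin (TCP) lies at the very end of the fingers, on their centre line; the grasp point (between the pads) lies 19 mm behind it; z points along the fingers, y is the line along which they close (so a half turn about z gives the same grasp; the last joint's range is limited). The gripper opens to 87 mm and grips with 3 to 60 N. Pads are 19 mm wide; open, the fingers measure 117 mm over their backs; the gripper's body (75 mm by 190 mm) begins 51 mm behind the grasp point.
Start: joints at [1.191, 0.332, -0.065, 1.46, 0.022, 1.35, -0.088], TCP at [0.218, -0.586, 0.223] pointing down, gripper open.
Joint ranges: [-2.6, 2.6], [-0.5, 2.12], [-1.47, 1.34], [0.16, 2.42], [-1.27, 4.41], [0.06, 2.06], [-2.6, 2.6]. Speed limits (rad/s): [2.22, 2.22, 2.79, 2.79, 3.14, 3.14, 3.14].

## Interface

Orientations are given as a unit quaternion [x, y, z, w].
In Python, from bench import * gives the robot as it stands.
- The arm moves only by the tool carry_out, never from a script. Its argument "deltas" is a list of rows, each an object with "hand": the finger opening in mm, from 0 to 87; "dp": the shift along the tool's x, y, z each as a share of 250 mm, from -1 to 1, a list of three; "spin": the turn about the tool's z as a share of pi rad, from -1 to 1. In form: [{"hand": hand, "dp": [dx, dy, dz], "spin": spin}, ...]. A call has 1 to 20 rows; each row is the pose to reach, as a shift and turn from the pose commanded when the call began, along the tool's axes at that moment, turning the shorter way round; what a row does not reach only later rows make up. A row lasts 1/10 s, in which the tool goes at most 50 mm and 8.59 degrees, less where a joint would pass 70% of its speed; a pose out of reach is approached as far as the arm can. A call with a number of a shift or a turn outside -1 to 1 is refused whole. A call with a gripper value outside its range is refused whole. The fingers move at their own pace and stop on an object; "force" is the grip in N (left out, the last holds). Time passes only in rows, so rows that repeat a pose let the fingers close. It gives the time, the measured TCP pose, the force, the opening and the grip force at its end, in the units of the state.
- read_state(): the state, without advancing time (a new reading comes with each control period).
- camera(name): name is "side" or "top"; returns the picture (420x560x3 uint8, red, green, blue); there is no depth.
- get_calibration(name): a dict with "fx", "fy", "cx", "cy" (pixels), "k1" (the pictures are not rectified: a ray, as slopes to the right and down, at radius r is drawn at 1 + k1 r^2 times it, then the intrinsics apply), "R" (3x3) and "t" (3): a world point X has camera coordinates R X + t. Camera axes: x right, y down, z forward; pixel columns grow to the right and rows downward; lengths in m; the calibration is good to about 2 mm. A picture is of the moment at which its call begins. get_calibration takes no time and is no camera call.
- close_job(): hands the job in; it is judged then, once.
The state is a dict: "time": time; "joint_positions": joint angles; "joint_vel": joint speeds; "joint_torque": joint torques, N m; "ee_pos": TCP position; "eef_rot": TCP orientation; "ft_force": force on the tool from outside, world axes, zero at the start; "torque": the same for the moment, N m; "width": finger opening in m; "grip_force": force on a finger pad.
Only numpy, scipy, OpenCV 4.12 (cv2) and the standard library are available. Lean on these libraries where they do the work, as an engineer would, in place of code of your own. Each camera call takes 0.05 s, during which the arm holds its last target. There are 200 camera calls.

## Task

The board stand has lost one of its four posts. From the tray pick the spacer of the same height as the three posts that remain and stand it upright in the middle of the bare dark disc; then lift the board sled by its grip and set it down gently, not dropping it, level, centred and square on all four posts. Leave the other spacers standing where they are in the tray and do not push the other things on the desk about.

Things in the scene. Friction and masses are not known exactly. Their poses are not given: they have to be found in the camera images.
- stand_pad (a point): the bare place on the stand: centre of the dark disc (40 mm across, flush) at the corner without a post, on the top face of the base plate; axes as stand
- stand: fixed stand: grey base plate 130 (x) x 200 (y) x 6 mm screwed to the desk, with dark discs at its four corners, at x = +-38, y = +-74 mm. Fixed aluminium posts, 24 mm in diameter, rise 42 mm above the plate on three of them; the one at (-38, -74) is bare. Origin: centre of the plate's underside, z up; tops of the posts at z = 48 mm
- sled: loose board sled, about 0.46 kg: flat aluminium plate 110 (x) x 180 (y) x 4 mm, carrying a green circuit board (66 x 153 mm, reaching to 26 mm above the plate's underside) with a black bridge grip over it. Origin: centre of the plate's flat underside, z up. It lies on the desk
- sled_grip (a point): centre of the sled's grip bar, 63 mm above the sled's underside, over the sled's centre; the bar is 14 x 14 mm in section and runs 98 mm along the sled's x, with upright legs at x = +-46 mm; axes as sled. Take it from above across its 14 mm (along the sled's y)
- tray: fixed grey parts tray 210 (x) x 140 (y) mm, floor 3 mm thick, lip 8 mm high; origin: centre of its underside. The four spacers stand on its near part 66 mm apart, a plug and a relay lie at its far end
- spacer_a: plain turned aluminium spacer, an upright cylinder 24 mm in diameter and 35 mm high with a dark bore mark on top, standing loose in the tray; origin: centre of its underside, z up along its axis
- spacer_b: plain turned aluminium spacer, an upright cylinder 24 mm in diameter and 49 mm high with a dark bore mark on top, standing loose in the tray; origin: centre of its underside, z up along its axis
- spacer_c: plain turned aluminium spacer, an upright cylinder 24 mm in diameter and 42 mm high with a dark bore mark on top, standing loose in the tray; origin: centre of its underside, z up along its axis
- spacer_d: plain turned aluminium spacer, an upright cylinder 24 mm in diameter and 28 mm high with a dark bore mark on top, standing loose in the tray; origin: centre of its underside, z up along its axis
- plug: bystander: small grey sealed plug, 22 x 46 x 18 mm, in the tray; origin: centre of its underside
- relay: bystander: black cube relay, 35 x 35 x 36 mm, pins up, in the tray; origin: centre of its underside
- tape: bystander: roll of black tape lying flat, 62 mm across, 19 mm high; origin: centre of its underside
- pliers: bystander: pliers with blue handles lying flat, 60 x 186 x 13 mm; origin: centre of its underside
- connector: bystander: round green and black loom connector, 72 x 37 x 32 mm; origin: centre of its underside

How it is judged:
By the outcome, as a careful person would: the job done as asked, in the order asked, and still so for the second after the job is handed in, with the robot touching nothing.
It also fails if it takes over 64 s, if anything falls off the work surface, if the arm or the gripper's body presses on something with over 40 N, if the wrist force passes 120 N, or if a joint passes its speed limit or range.

## Working session

There is one attempt and no reset: what is moved stays moved. The work goes in short steps, Python scripts to look and compute and a tool call to move; the robot and the scene stay as the last step left them, time stands still between calls to the robot, and variables do not carry over. Pictures are saved under pics/ and viewed, at most 12 in all, crops included, and the job is handed in when it is done.

Besides the shell and the picture viewer there is one more tool, called after "Emit:" as name(argument=value, ...), one argument or row to a line, values as JSON. carry_out: Moves the arm, as the interface text tells. Its arguments: {"type":"object","properties":{"deltas":{"type":"array","items":{"type":"object","properties":{"hand":{"type":"number"},"dp":{"type":"array","items":{"type":"number","minimum":-1,"maximum":1}},"spin":{"type":"number","minimum":-1,"maximum":1}}}},"force":{"type":"number"}},"required":["deltas"]}

```bash
mkdir -p pics
python3 - <<'E'
from bench import *
import cv2
for n in("top","side"):
    cv2.imwrite(f"pics/{n}0.png",camera(n)[:,:,::-1]); c=get_calibration(n); print(n,c)
s=read_state(); print(s["time"],s["ee_pos"],s["eef_rot"],s["ft_force"],s["width"])
E
```

```text
top {'fx': 470.0268238236807, 'fy': 470.0268238236807, 'cx': 275.6788402624096, 'cy': 200.59786692395315, 'k1': -0.15531091860235996, 'R': array([[-3.19432102e-04, -9.99915411e-01,  1.30026555e-02],
       [-9.90823878e-01, -1.44095122e-03, -1.35151645e-01],
       [ 1.35158949e-01, -1.29265133e-02, -9.90739604e-01]]), 't': array([-1.41904590e-04,  5.23860611e-01,  1.49982430e+00])}
side {'fx': 391.39667653561526, 'fy': 391.39667653561526, 'cx': 284.20587618647033, 'cy': 212.78876592404177, 'k1': -0.0602708576651759, 'R': array([[-0.90994497, -0.41441802,  0.01605783],
       [-0.23143391,  0.47527219, -0.84885493],
       [ 0.34414894, -0.7761276 , -0.52838192]]), 't': array([0.49005859, 0.16851657, 0.8356482 ])}
0.1 [ 0.21816735 -0.58531519  0.2218527 ] [ 9.84127597e-01  1.77461180e-01 -1.32117897e-04 -6.20347978e-04] [-0.0735854  -0.05304189 -1.00701638] 0.08693036731845799
```

View pics/top0.png

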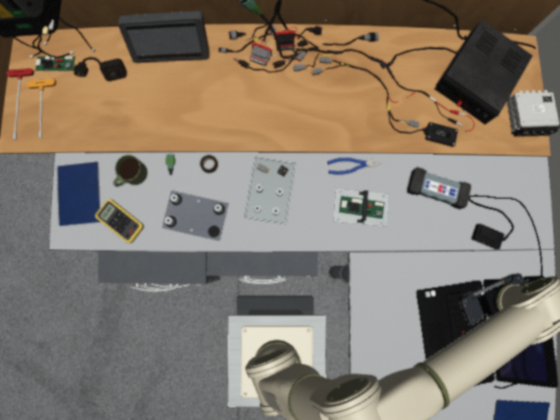

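View pics/side0.png

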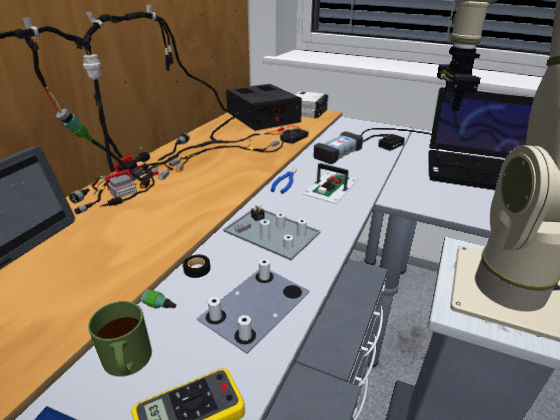

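Top view: the stand is near (195,215), the tray near (270,190) and the sled near (362,207). The side view shows the bare disc at (292,291). I'll zoom in on the top view.

Run:
```python
import cv2,numpy as np
a=cv2.imread("pics/top0.png"); 
c=cv2.resize(a[150:250,150:400],None,fx=3.2,fy=3.2,interpolation=cv2.INTER_CUBIC)
s=cv2.imread("pics/side0.png");d=cv2.resize(s[155:355,190:370],None,fx=3,fy=3,interpolation=cv2.INTER_CUBIC)
cv2.imwrite("pics/c.png",c);cv2.imwrite("pics/d.png",d)
```

```text
(no output)
```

View pics/c.png

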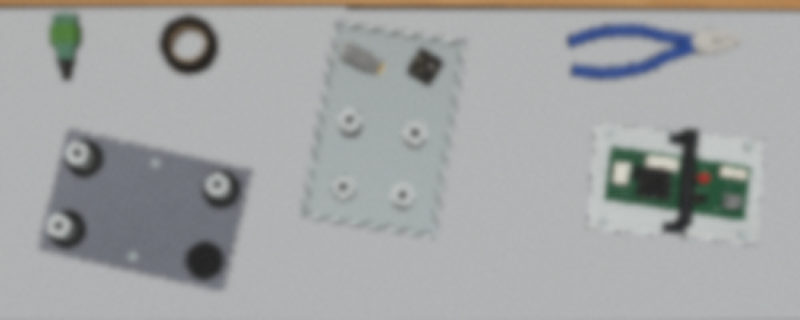

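View pics/d.png

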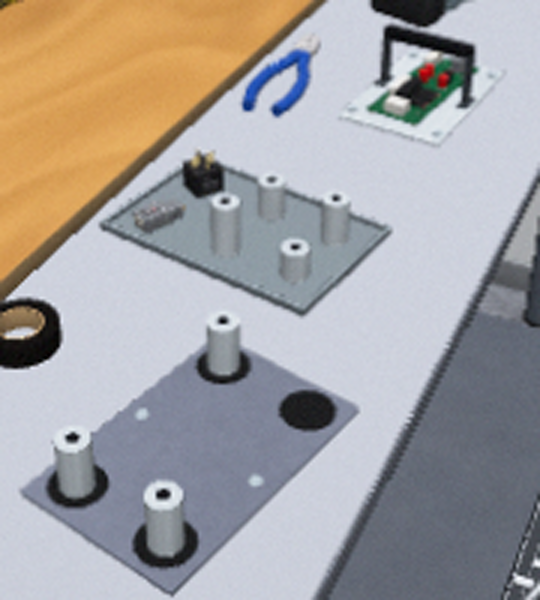

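The top crop shows the bare disc at full-image pixel (214,231). The spacers are at (259,187), (280,191), (257,208) and (276,211), and (276,211) looks like the 42 mm one. Next I'll measure these precisely from both cameras.

```bash
cat > h.py <<'E'
from bench import *
import numpy as np, cv2
from scipy.optimize import least_squares
from scipy.ndimage import map_coordinates
C={n:get_calibration(n) for n in("top","side")}
def proj(n,X):
    c=C[n];p=np.atleast_2d(X)@c["R"].T+c["t"];s=p[:,:2]/p[:,2:]
    s=s*(1+c["k1"]*(s**2).sum(1,keepdims=True))
    return s*[c["fx"],c["fy"]]+[c["cx"],c["cy"]]
def pix2z(n,uv,z,g=(0.5,0)):
    return least_squares(lambda q:proj(n,[[q[0],q[1],z]])[0]-uv,g).x
def place(q,P):
    c,s=np.cos(q[2]),np.sin(q[2]);P=np.asarray(P,float)
    return np.c_[q[0]+c*P[:,0]-s*P[:,1],q[1]+s*P[:,0]+c*P[:,1],P[:,2]+(q[3] if len(q)>3 else 0)]
def dark(img,uv,r=2.5,it=6,ref=None):
    """darkness-weighted centroid round uv"""
    g=img.astype(float).mean(2);uv=np.array(uv,float)
    yy,xx=np.mgrid[-8:8.01:.25,-8:8.01:.25];m=xx**2+yy**2<=r*r
    for _ in range(it):
        v=map_coordinates(g,[uv[1]+yy,uv[0]+xx],order=1)
        w=np.clip((np.percentile(v[m],70) if ref is None else ref)-v,0,None)*m
        uv=uv+[(w*xx).sum()/w.sum(),(w*yy).sum()/w.sum()]
    return uv
def rect(w,l,z,n=25):
    t=np.linspace(-.46,.46,n);o=np.ones(n)
    return np.array([np.c_[a*w,b*l,z*o] for a,b in((t,.5*o),(t,-.5*o),(.5*o,t),(-.5*o,t))])
def edges(img,n,q,R,half=3.,cmin=4):
    """edge points nearest the projected rectangle; returns model pts, normals, pixel positions"""
    g=cv2.GaussianBlur(img.astype(np.float32).mean(2),(0,0),.7);out=[]
    s=np.arange(-half,half+.01,.2)
    for E in R:
        p=proj(n,place(q,E));d=p[-1]-p[0];nn=np.array([-d[1],d[0]])/np.hypot(*d)
        for P,u in zip(E,p):
            v=map_coordinates(g,[u[1]+s*nn[1],u[0]+s*nn[0]],order=1)
            k=np.abs(np.gradient(v,.2));i=k.argmax()
            if k[i]>cmin and 0<i<len(s)-1: out.append((P,nn,u+s[i]*nn))
    return out
def fit(imgs,q,Rs,pts=(),iters=6,cams=("top","side"),half=3.):
    """Rs: {cam:[rects]}, pts: list (cam, local point, pixel)"""
    for k in range(iters):
        E=[(n,)+e for n in cams for R in Rs.get(n,[]) for e in edges(imgs[n],n,q,R,half if k<2 else 2.)]
        def f(x):
            r=[]
            for n in cams:
                e=[z for z in E if z[0]==n]
                if e: r+=list(.3*((proj(n,place(x,[z[1] for z in e]))-[z[3] for z in e])*[z[2] for z in e]).sum(1))
                p=[z for z in pts if z[0]==n]
                if p: r+=list((proj(n,place(x,[z[1] for z in p]))-[z[2] for z in p]).ravel())
            return r
        s=least_squares(f,q,loss="soft_l1",f_scale=.3);q=s.x
    return q,np.sqrt(np.mean(np.square(f(q)))),len(E)
E
cat > m.py <<'E'
from h import *
im={n:cv2.imread(f"pics/{n}0.png") for n in C}
tc=lambda u,v:(150+u/3.2-.35,150+v/3.2-.35); sc=lambda u,v:(190+u/3-.33,155+v/3-.33)
post={"A":(38,74),"B":(38,-74),"C":(-38,74)}
T={"A":tc(77,153),"B":tc(218,184),"C":tc(60,225)}; S={"A":sc(72,438),"B":sc(222,320),"C":sc(163,494)}
pts=[]
for k,(x,y) in post.items():
    P=np.array([x,y,48])/1e3
    pts+=[("top",P,dark(im["top"],T[k])),("side",P,dark(im["side"],S[k],3))]
P=np.array([-38,-74,6])/1e3
pts+=[("top",P,dark(im["top"],tc(204,260),9,ref=80)),("side",P,dark(im["side"],sc(307,411),12,ref=70))]
q0=np.r_[pix2z("top",tc(146,209),.006),-.22]
for cams in(("top",),("side",),("top","side")):
    q,e,_=fit(im,q0,{},pts,1,cams);print("stand pts",cams,q.round(4),round(e,2))
    for h in (2.,):
        q2,e,n=fit(im,q,{c:[rect(.13,.2,.006)] for c in C},pts,5,cams);print("  +edges",q2.round(4),round(e,2),n)
print("pad",place(q2,[P]).round(4))
for nm,t,s in(("1",tc(350,120),sc(226,202)),("2",tc(343,187),sc(295,247)),("3",tc(415,132),sc(271,180)),("4",tc(402,195),sc(336,199))):
    a=dark(im["top"],t);b=dark(im["side"],s,3)
    r=least_squares(lambda X:np.r_[proj("top",X)[0]-a,proj("side",X)[0]-b],[.5,.1,.04])
    print("spacer",nm,r.x.round(4),"res",r.fun.round(2),"h",round(r.x[2]*1e3-3,1))
    print("   at z=45mm top/side:",pix2z("top",a,.045).round(4),pix2z("side",b,.045).round(4))
g=np.r_[pix2z("top",tc(675,184),.004),-.07]
for cams in(("top",),("side",),("top","side")):
    q,e,n=fit(im,g,{c:[rect(.11,.18,.004),rect(.098,.014,.07)] for c in C},(),8,cams,4.);print("sled",cams,q.round(4),round(e,2),n)
for c in C: # overlay
    o=cv2.resize(im[c],None,fx=4,fy=4,interpolation=cv2.INTER_CUBIC)
    for qq,R in((q2,rect(.13,.2,.006)),(q,rect(.11,.18,.004)),(q,rect(.098,.014,.07))):
        for E in R:
            for u in proj(c,place(qq,E)): cv2.circle(o,tuple(np.int32((u+.5)*4)),1,(0,0,255),-1)
    for z in pts:
        if z[0]==c: cv2.circle(o,tuple(np.int32((proj(c,place(q2,[z[1]]))[0]+.5)*4)),2,(255,0,255),-1)
    cv2.imwrite(f"pics/o{c}.png",o)
a=cv2.imread("pics/otop.png")[660:1000,600:1600];a=np.vstack([a[:,50:380],]);t=cv2.imread("pics/otop.png")
A=t[720:980,620:940];B=t[720:940,1300:1600]
s=cv2.imread("pics/oside.png");D=s[650:850,1180:1460]
W=np.zeros((600,640,3),np.uint8);W[:260,:320]=A;W[:220,330:630]=B;W[300:500,:280]=D;S2=cv2.resize(s[1000:1420,760:1260],None,fx=.65,fy=.65);W[300:300+S2.shape[0],300:300+S2.shape[1]]=S2
cv2.imwrite("pics/ov.png",W)
E
python3 m.py
```

```text
stand pts ('top',) [ 0.4796  0.269  -0.2198] 0.15
  +edges [ 0.4793  0.2695 -0.223 ] 0.17 96
stand pts ('side',) [ 0.4785  0.2728 -0.2194] 0.08
  +edges [ 0.4772  0.2753 -0.2176] 0.27 95
stand pts ('top', 'side') [ 0.4791  0.2716 -0.2184] 0.5
  +edges [ 0.4783  0.273  -0.2203] 0.34 187
pad [[0.4251 0.2091 0.006 ]]
spacer 1 [0.5671 0.0556 0.0526] res [-0.12 -0.31  0.24  0.04] h 49.6
   at z=45mm top/side: [0.5674 0.0554] [0.5731 0.0452]
spacer 2 [0.5004 0.0624 0.0293] res [-0.02 -0.05  0.04  0.01] h 26.3
   at z=45mm top/side: [0.4984 0.0619] [0.4918 0.0828]
spacer 3 [ 0.5561 -0.0114  0.0326] res [-0.02 -0.07  0.06  0.01] h 29.6
   at z=45mm top/side: [ 0.5539 -0.0112] [0.548  0.0065]
spacer 4 [0.4906 0.0016 0.0418] res [-0.03 -0.11  0.09  0.02] h 38.8
   at z=45mm top/side: [0.4899 0.0016] [0.4891 0.0063]
sled ('top',) [ 0.5052 -0.2852 -0.0947] 0.21 158
sled ('side',) [ 0.503  -0.2854 -0.1057] 0.25 166
sled ('top', 'side') [ 0.5047 -0.2851 -0.0951] 0.24 336
```

View pics/ov.png

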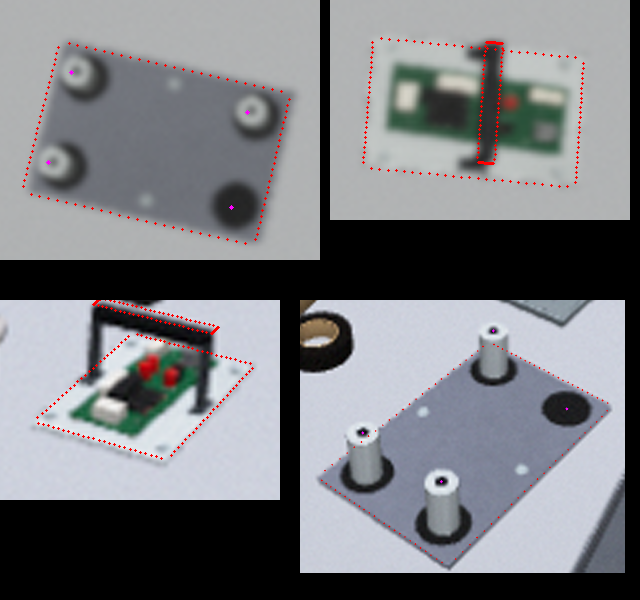

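Both fits follow the outlines. The spacer height order identifies number 4, at top pixel (276,211), as the 42 mm one. The cameras disagree by about 3 mm, so I'll run a small bundle adjustment with priors on the calibration.

```bash
cat > b.py <<'E'
import io,contextlib,itertools
with contextlib.redirect_stdout(io.StringIO()): from m import *
import h
from scipy.spatial.transform import Rotation as Ro
C0={n:dict(C[n]) for n in C}
def setcam(d):
    for i,n in enumerate(C):
        dr=Ro.from_rotvec(d[6*i:6*i+3]).as_matrix()
        cen=-C0[n]["R"].T@C0[n]["t"]+d[6*i+3:6*i+6]
        C[n]["R"]=dr@C0[n]["R"]; C[n]["t"]=-C[n]["R"]@cen
sp=[(dark(im["top"],t),dark(im["side"],s,3)) for t,s in((tc(350,120),sc(226,202)),(tc(343,187),sc(295,247)),(tc(415,132),sc(271,180)),(tc(402,195),sc(336,199)))]
RS=[rect(.11,.18,.004),rect(.098,.014,.07)]
E=[(n,)+e for n in C for R in RS for e in edges(im[n],n,q,R,2.)]
F=[(n,)+e for n in C for e in edges(im[n],n,q2,rect(.13,.2,.006),2.)]
G=np.array([(33,33),(-33,33),(33,-33),(-33,-33)])/1e3
def f(x,H):
    setcam(x[:12]);r=list(x[:12]/np.tile([.0015]*3+[.0015]*3,2))
    for qq,LL in((x[12:15],F),(x[15:18],E)):
        for n in C:
            e=[z for z in LL if z[0]==n]
            r+=list(.3*((proj(n,place(qq,[z[1] for z in e]))-[z[3] for z in e])*[z[2] for z in e]).sum(1))
    for n in C:
        p=[z for z in pts if z[0]==n];r+=list(2*(proj(n,place(x[12:15],[z[1] for z in p]))-[z[2] for z in p]).ravel())
    X=place(x[18:21],np.c_[G,np.array(H)/1e3+.003])
    for i,n in enumerate(("top","side")): r+=list(2*(proj(n,X)-[z[i] for z in sp]).ravel())
    return np.array(r)
res=[]
x0=np.r_[np.zeros(12),q2,q,.528,.027,-.16]
for H in itertools.permutations((35,49,42,28)):
    s=least_squares(f,x0,args=(H,),loss="soft_l1");res.append((s.cost,H,s.x))
res.sort(key=lambda z:z[0])
for c,H,x in res[:3]: print(round(c,2),H)
x=res[0][2];H=res[0][1]
print("cam",(x[:12]*1e3).round(2));print("stand",x[12:15].round(4),"sled",x[15:18].round(4),"tray",x[18:21].round(4))
print("pad",place(x[12:15],[[-.038,-.074,.006]]).round(4));print("spacers",place(x[18:21],np.c_[G,np.zeros(4)]).round(4))
np.save("x.npy",x)
E
python3 b.py
```

```text
24.44 (49, 28, 35, 42)
27.23 (49, 35, 28, 42)
29.89 (49, 28, 42, 35)
cam [ 0.5   1.76  0.16 -0.32  0.79  0.51  0.39 -0.09 -0.13  0.32 -0.79 -0.39]
stand [ 0.4781  0.2732 -0.2197] sled [ 0.5041 -0.2822 -0.0934] tray [ 0.527   0.0307 -0.1604]
pad [[0.4249 0.2093 0.006 ]]
spacers [[ 0.5649  0.058   0.    ]
 [ 0.4997  0.0685  0.    ]
 [ 0.5543 -0.0072  0.    ]
 [ 0.4892  0.0034  0.    ]]
```

```bash
cat > d.py <<'E'
import sys
from bench import *
import numpy as np
from scipy.spatial.transform import Rotation as Ro
def go(x,y,z,th,tag=""):
    s=read_state();R=Ro.from_quat(s["eef_rot"]).as_matrix();d=R.T@(np.array([x,y,z])-s["ee_pos"])
    a=np.arctan2(R[1,0],R[0,0]);sp=-(th-a);sp=(sp+np.pi/2)%np.pi-np.pi/2
    print(tag,"t",round(s["time"],2),"pos",np.round(s["ee_pos"],4),"th",round(a,4),"w",round(s["width"]*1e3,1),"F",np.round(s["ft_force"],1),"tilt",np.round(R[:2,2],4),"dp",np.round(d/.25,4),"spin",round(sp/np.pi,4))
if __name__=="__main__": go(*map(float,sys.argv[1:5]))
E
python3 d.py .489 .0034 .2 -.16
```

```text
t 0.1 pos [ 0.2182 -0.5853  0.2219] th 0.3568 w 86.9 F [-0.1 -0.1 -1. ] tilt [-0.0005  0.0012] dp [ 1.8376 -1.828   0.0897] spin 0.1645
```

Emit:
carry_out(
  deltas=[
    {"hand": 87,"dp": [0.92,-0.92,0.0],"spin": 0.1645},
    {"hand": 87,"dp": [0.92,-0.92,0.0],"spin": 0.1645},
    {"hand": 87,"dp": [0.92,-0.92,0.0],"spin": 0.1645},
    {"hand": 70,"dp": [0.92,-0.92,0.0],"spin": 0.1645},
    {"hand": 60,"dp": [0.92,-0.92,0.0],"spin": 0.1645},
    {"hand": 50,"dp": [0.92,-0.92,0.0],"spin": 0.1645},
    {"hand": 50,"dp": [0.92,-0.92,0.0],"spin": 0.1645},
    {"hand": 50,"dp": [0.92,-0.92,0.0],"spin": 0.1645},
    {"hand": 50,"dp": [0.92,-0.92,0.0],"spin": 0.1645},
    {"hand": 50,"dp": [0.92,-0.92,0.0],"spin": 0.1645},
  ],
  force=20,
)

```text
time: 1.1
ee_pos: [0.3528, -0.2909, 0.2224]
eef_rot: [0.997, -0.081, -0.0, 0.0]
ft_force: [-1.1, -0.2, -0.0]
width: 0.0508
grip_force: 0.0
```

```bash
python3 d.py .489 .0034 .12 -.16
```

```text
t 1.1 pos [ 0.3528 -0.2909  0.2224] th -0.1618 w 50.8 F [-1.1 -0.2 -0. ] tilt [-0.0004 -0.    ] dp [ 0.3483 -1.2496  0.4092] spin -0.0006
```

Emit:
carry_out(
  deltas=[
    {"hand": 50,"dp": [0.28,-1,0.1],"spin": 0},
    {"hand": 50,"dp": [0.28,-1,0.1],"spin": 0},
    {"hand": 50,"dp": [0.28,-1,0.1],"spin": 0},
    {"hand": 50,"dp": [0.28,-1,0.1],"spin": 0},
    {"hand": 50,"dp": [0.28,-1,0.1],"spin": 0},
    {"hand": 50,"dp": [0.28,-1,0.1],"spin": 0},
    {"hand": 50,"dp": [0.28,-1,0.1],"spin": 0},
  ],
)

```text
time: 1.8
ee_pos: [0.4628, -0.0535, 0.1972]
eef_rot: [0.997, -0.079, -0.0, -0.0]
ft_force: [-0.0, -0.7, -0.2]
width: 0.0501
grip_force: 0.0
```

```bash
python3 d.py .489 .0034 .095 -.16
```

```text
t 1.8 pos [ 0.4628 -0.0535  0.1972] th -0.158 w 50.1 F [-0.  -0.7 -0.2] tilt [-0.0006  0.0007] dp [ 0.0679 -0.2412  0.4088] spin 0.0006
```

Emit:
carry_out(
  deltas=[
    {"hand": 50,"dp": [0.068,-0.241,0.2],"spin": 0},
    {"hand": 50,"dp": [0.068,-0.241,0.41],"spin": 0},
    {"hand": 50,"dp": [0.068,-0.241,0.41],"spin": 0},
    {"hand": 50,"dp": [0.068,-0.241,0.41],"spin": 0},
    {"hand": 50,"dp": [0.068,-0.241,0.41],"spin": 0},
    {"hand": 50,"dp": [0.068,-0.241,0.41],"spin": 0},
  ],
)

```text
time: 2.4
ee_pos: [0.4898, 0.0008, 0.0967]
eef_rot: [0.997, -0.081, 0.001, 0.0]
ft_force: [-0.1, -0.2, 0.1]
width: 0.0499
grip_force: 0.0
```

Run:
```python
from d import *
import cv2
go(.489,.0034,.016,-.16)
a=camera("side")[:,:,::-1];b=camera("top")[:,:,::-1]
W=np.hstack([cv2.resize(a[120:260,210:350],(560,560),interpolation=2),cv2.resize(b[160:230,245:295],(240,336),interpolation=2).copy() if 0 else np.vstack([cv2.resize(b[165:235,245:275+10],(240,420),interpolation=2),np.zeros((140,240,3),np.uint8)])])
cv2.imwrite("pics/g1.png",W)
```

```text
t 2.4 pos [0.4898 0.0008 0.0967] th -0.1624 w 49.9 F [-0.1 -0.2  0.1] tilt [ 0.0024 -0.0009] dp [-0.0055 -0.0099  0.323 ] spin -0.0008
```

View pics/g1.png

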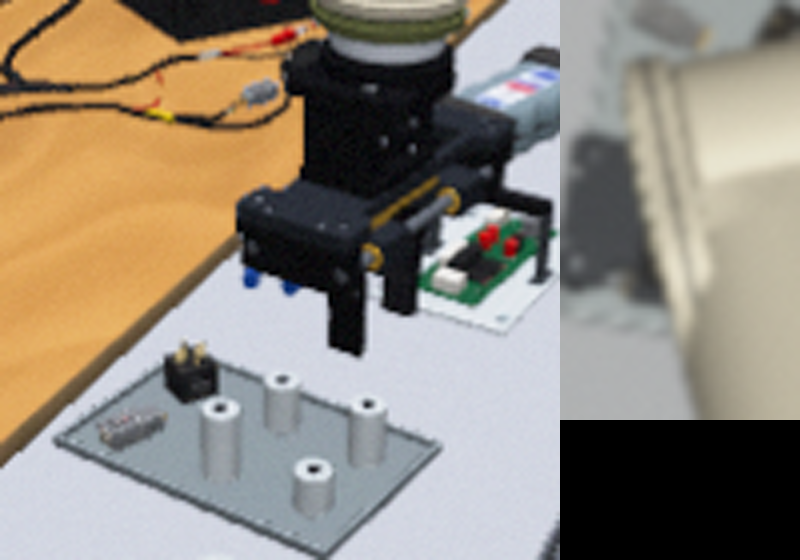

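The near fingertip is at about (296.5,207.5) and the far one at about (310,198) in the side image. I'll compare those with the projected TCP.

Run:
```python
from h import *
from scipy.spatial.transform import Rotation as Ro
x=np.load("x.npy");t=np.array([.4895,.0015,.096]);y=np.array([np.sin(-.16),-np.cos(-.16),0])*.032
P=np.array([t-y,t+y,t,[.4892,.0034,.045]])
print(proj("side",P).round(1))
d=x[6:];c=C["side"];cen=-c["R"].T@c["t"]+d[3:6];c["R"]=Ro.from_rotvec(d[:3]).as_matrix()@c["R"];c["t"]=-c["R"]@cen
print(proj("side",P).round(1))
```

```text
[[295.9 207.9]
 [309.6 197. ]
 [302.9 202.3]
 [301.9 220.3]]
[[295.9 207.7]
 [309.6 196.9]
 [302.9 202.2]
 [301.9 220.2]]
```

Emit:
carry_out(
  deltas=[
    {"hand": 50,"dp": [-0.004,-0.008,0.15],"spin": 0},
    {"hand": 50,"dp": [-0.004,-0.008,0.25],"spin": 0},
    {"hand": 50,"dp": [-0.004,-0.008,0.322],"spin": 0},
    {"hand": 50,"dp": [-0.004,-0.008,0.322],"spin": 0},
    {"hand": 50,"dp": [-0.004,-0.008,0.322],"spin": 0},
    {"hand": 40,"dp": [-0.004,-0.008,0.322],"spin": 0},
    {"hand": 32,"dp": [-0.004,-0.008,0.322],"spin": 0},
    {"hand": 26,"dp": [-0.004,-0.008,0.322],"spin": 0},
    {"hand": 22,"dp": [-0.004,-0.008,0.322],"spin": 0},
    {"hand": 18,"dp": [-0.004,-0.008,0.322],"spin": 0},
    {"hand": 15,"dp": [-0.004,-0.008,0.322],"spin": 0},
    {"hand": 15,"dp": [-0.004,-0.008,0.322],"spin": 0},
    {"hand": 15,"dp": [-0.004,-0.008,0.322],"spin": 0},
  ],
  force=20,
)

```text
time: 3.8
ee_pos: [0.4883, 0.0047, 0.0148]
eef_rot: [0.997, -0.08, 0.0, 0.0]
ft_force: [-1.5, -1.0, 5.8]
width: 0.0235
grip_force: 20.0
```

```bash
python3 d.py .425 .2093 .15 -.16;python3 d.py .425 .2093 .15 -.16
```

```text
t 3.8 pos [0.4883 0.0047 0.0148] th -0.1601 w 23.5 F [-1.5 -1.   5.8] tilt [ 0.0003 -0.0003] dp [-0.3804 -0.7676 -0.5411] spin -0.0
 t 3.8 pos [0.4883 0.0047 0.0148] th -0.1601 w 23.5 F [-1.5 -1.   5.8] tilt [ 0.0003 -0.0003] dp [-0.3804 -0.7676 -0.5411] spin -0.0
```

Emit:
carry_out(
  deltas=[
    {"hand": 15,"dp": [0,0,-0.1],"spin": 0},
    {"hand": 15,"dp": [0,0,-0.25],"spin": 0},
    {"hand": 15,"dp": [0,0,-0.42],"spin": 0},
    {"hand": 15,"dp": [-0.1,-0.2,-0.45],"spin": 0},
    {"hand": 15,"dp": [-0.2,-0.4,-0.45],"spin": 0},
    {"hand": 15,"dp": [-0.3,-0.6,-0.45],"spin": 0},
    {"hand": 15,"dp": [-0.38,-0.768,-0.45],"spin": 0},
    {"hand": 15,"dp": [-0.38,-0.768,-0.45],"spin": 0},
    {"hand": 15,"dp": [-0.38,-0.768,-0.45],"spin": 0},
    {"hand": 15,"dp": [-0.38,-0.768,-0.45],"spin": 0},
    {"hand": 15,"dp": [-0.38,-0.768,-0.45],"spin": 0},
  ],
)

```text
time: 4.9
ee_pos: [0.4254, 0.208, 0.1268]
eef_rot: [0.997, -0.081, -0.0, 0.0]
ft_force: [1.2, -0.7, -0.4]
width: 0.0233
grip_force: 20.0
```

Run:
```python
from d import *
import cv2
go(.425,.2093,.022,-.16)
a=camera("side")[:,:,::-1]
cv2.imwrite("pics/side1.png",a);cv2.imwrite("pics/g2.png",cv2.resize(a[170:320,200:350],(600,600),interpolation=2))
```

```text
t 4.9 pos [0.4254 0.208  0.1268] th -0.162 w 23.3 F [ 1.2 -0.7 -0.4] tilt [-0.0004 -0.0006] dp [-0.0022 -0.0051  0.419 ] spin -0.0006
```

View pics/g2.png

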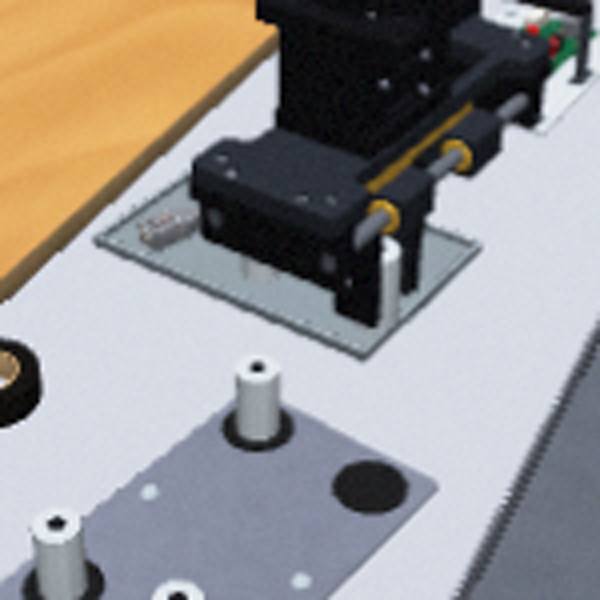

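The spacer is held upright between the fingers. I'll lower it to just above the disc.

Emit:
carry_out(
  deltas=[
    {"hand": 15,"dp": [-0.002,-0.004,0.15],"spin": 0},
    {"hand": 15,"dp": [-0.002,-0.004,0.28],"spin": 0},
    {"hand": 15,"dp": [-0.002,-0.004,0.37],"spin": 0},
    {"hand": 15,"dp": [-0.002,-0.004,0.4],"spin": 0},
    {"hand": 15,"dp": [-0.002,-0.004,0.4],"spin": 0},
    {"hand": 15,"dp": [-0.002,-0.004,0.4],"spin": 0},
    {"hand": 15,"dp": [-0.002,-0.004,0.4],"spin": 0},
  ],
)

```text
time: 5.65
ee_pos: [0.4256, 0.2107, 0.0283]
eef_rot: [0.997, -0.08, 0.001, -0.0]
ft_force: [-0.2, -0.2, -0.4]
width: 0.0233
grip_force: 20.0
```

Run:
```python
from d import *
import cv2
go(.425,.2093,.018,-.16)
a=camera("side")[:,:,::-1]
cv2.imwrite("pics/side2.png",a);cv2.imwrite("pics/g3.png",cv2.resize(a[245:320,240:315],(600,600),interpolation=2))
```

```text
t 5.65 pos [0.4256 0.2107 0.0283] th -0.1605 w 23.3 F [-0.2 -0.2 -0.4] tilt [0.0021 0.0005] dp [-0.0015  0.006   0.0411] spin -0.0002
```

View pics/g3.png

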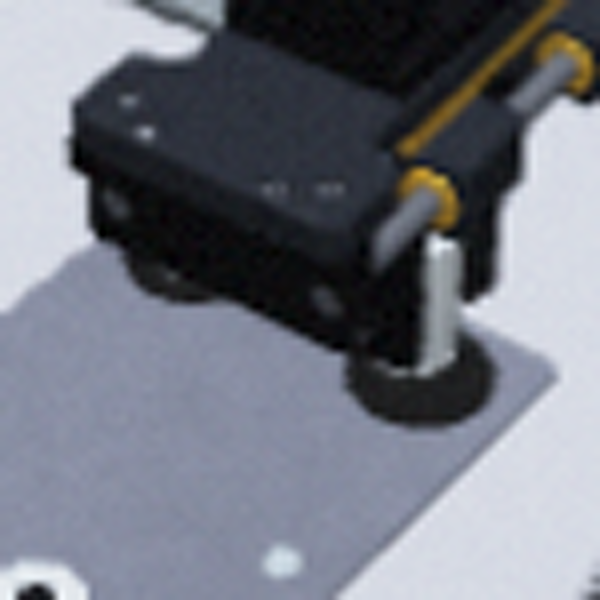

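The spacer is centred over the disc (both at x≈422 in the crop), so I'll set it down.

Emit:
carry_out(
  deltas=[
    {"hand": 15,"dp": [-0.001,0.002,0.02],"spin": 0},
    {"hand": 15,"dp": [-0.001,0.002,0.03],"spin": 0},
    {"hand": 15,"dp": [-0.001,0.002,0.036],"spin": 0},
    {"hand": 15,"dp": [-0.001,0.002,0.036],"spin": 0},
    {"hand": 15,"dp": [-0.001,0.002,0.036],"spin": 0},
    {"hand": 15,"dp": [-0.001,0.002,0.036],"spin": 0},
  ],
)

```text
time: 6.3
ee_pos: [0.4243, 0.2101, 0.018]
eef_rot: [0.997, -0.08, -0.0, 0.0]
ft_force: [-0.9, -0.1, -1.5]
width: 0.0237
grip_force: 20.0
```

```bash
python3 d.py .425 .2093 .0175 -.16
```

```text
t 6.3 pos [0.4243 0.2101 0.018 ] th -0.1599 w 23.7 F [-0.9 -0.1 -1.5] tilt [-0. -0.] dp [0.0034 0.0026 0.002 ] spin 0.0
```

Emit:
carry_out(
  deltas=[
    {"hand": 15,"dp": [0,0,0.003],"spin": 0},
    {"hand": 15,"dp": [0,0,0.004],"spin": 0},
    {"hand": 15,"dp": [0,0,0.004],"spin": 0},
  ],
)

```text
time: 6.6
ee_pos: [0.4244, 0.2101, 0.0178]
eef_rot: [0.997, -0.08, 0.0, 0.0]
ft_force: [-5.2, -2.4, 12.2]
width: 0.0239
grip_force: 20.0
```

Contact at 12 N. I'll open slowly and retreat upward.

Emit:
carry_out(
  deltas=[
    {"hand": 20,"dp": [0,0,-0.003],"spin": 0},
    {"hand": 26,"dp": [0,0,-0.003],"spin": 0},
    {"hand": 30,"dp": [0,0,-0.003],"spin": 0},
    {"hand": 36,"dp": [0,0,-0.003],"spin": 0},
    {"hand": 42,"dp": [0,0,-0.003],"spin": 0},
    {"hand": 46,"dp": [0,0,-0.003],"spin": 0},
    {"hand": 46,"dp": [0,0,-0.003],"spin": 0},
    {"hand": 46,"dp": [0,0,-0.1],"spin": 0},
    {"hand": 46,"dp": [0,0,-0.3],"spin": 0},
    {"hand": 46,"dp": [0,0,-0.5],"spin": 0},
    {"hand": 46,"dp": [0,0,-0.7],"spin": 0},
    {"hand": 46,"dp": [0,0.2,-0.8],"spin": 0},
    {"hand": 46,"dp": [0,0.4,-0.8],"spin": 0},
    {"hand": 46,"dp": [0,0.6,-0.8],"spin": 0},
    {"hand": 46,"dp": [0,0.8,-0.8],"spin": 0},
    {"hand": 46,"dp": [0,1,-0.8],"spin": 0},
    {"hand": 46,"dp": [0,1,-0.8],"spin": 0},
    {"hand": 46,"dp": [0,1,-0.8],"spin": 0},
  ],
)

```text
time: 8.4
ee_pos: [0.3842, -0.0377, 0.2171]
eef_rot: [0.997, -0.081, 0.0, -0.0]
ft_force: [0.5, 0.5, 0.1]
width: 0.046
grip_force: 0.0
```

Run:
```python
from d import *
import cv2
go(.504,-.283,.2,-.0934)
a=camera("side")[:,:,::-1];b=camera("top")[:,:,::-1]
cv2.imwrite("pics/side3.png",a);cv2.imwrite("pics/top3.png",b)
from h import *
x=np.load("x.npy")
from scipy.spatial.transform import Rotation as Ro
for i,n in enumerate(C):
    d=x[6*i:6*i+6];c=C[n];cen=-c["R"].T@c["t"]+d[3:6];c["R"]=Ro.from_rotvec(d[:3]).as_matrix()@c["R"];c["t"]=-c["R"]@cen
P=[[-.038,-.074,.048]];u=proj("side",place(x[12:15],P))[0]; m=dark(a,u,3)
v=proj("top",place(x[12:15],P))[0]; w=dark(b,v,2.5)
print("side exp",u,"seen",m,"top exp",v,w)
print("xy from side",pix2z("side",m,.048),"top",pix2z("top",w,.048),"target",place(x[12:15],P))
E1=cv2.resize(a[240:350,190:320],None,fx=4,fy=4,interpolation=2);E2=cv2.resize(b[180:250,155:235],None,fx=3,fy=3,interpolation=2)
W=np.zeros((440,770,3),np.uint8);W[:440,:520]=E1;W[:210,525:765]=E2
cv2.imwrite("pics/g4.png",W)
```

```text
t 8.4 pos [ 0.3842 -0.0377  0.2171] th -0.1629 w 46.0 F [0.5 0.5 0.1] tilt [0.0002 0.    ] dp [0.6319 0.8906 0.0683] spin -0.0221
side exp [292.75973032 276.19719869] seen [292.04062968 276.28500988] top exp [211.84869772 230.11314998] [211.57029185 229.91874263]
xy from side [0.42612482 0.21016513] top [0.42553711 0.21020051] target [[0.42491324 0.20929038 0.048     ]]
```

View pics/g4.png

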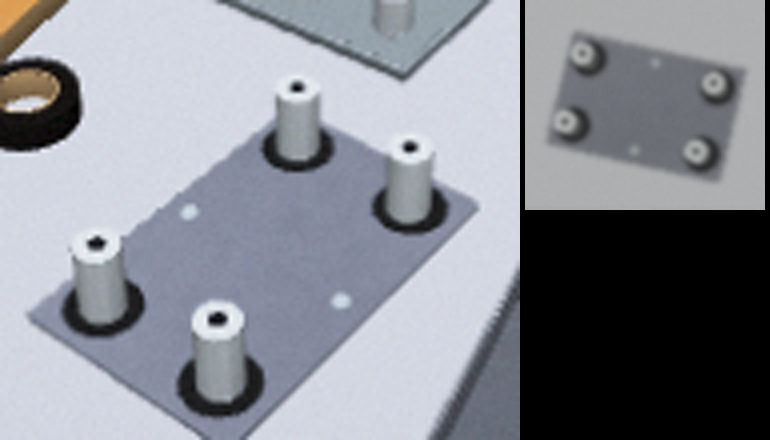

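The spacer stands centred, about 1 mm off, at the same height as the posts. Crop centres are (410,147) for the spacer against the post at (298,88). Next is the sled.

Emit:
carry_out(
  deltas=[
    {"hand": 46,"dp": [0.63,0.89,0.0],"spin": -0.022},
    {"hand": 46,"dp": [0.63,0.89,0.0],"spin": -0.022},
    {"hand": 46,"dp": [0.63,0.89,0.0],"spin": -0.022},
    {"hand": 46,"dp": [0.63,0.89,0.0],"spin": -0.022},
    {"hand": 46,"dp": [0.63,0.89,0.0],"spin": -0.022},
    {"hand": 46,"dp": [0.63,0.89,0.0],"spin": -0.022},
    {"hand": 46,"dp": [0.63,0.89,0.2],"spin": -0.022},
    {"hand": 46,"dp": [0.63,0.89,0.35],"spin": -0.022},
    {"hand": 46,"dp": [0.63,0.89,0.4],"spin": -0.022},
    {"hand": 46,"dp": [0.63,0.89,0.4],"spin": -0.022},
    {"hand": 46,"dp": [0.63,0.89,0.4],"spin": -0.022},
  ],
)

```text
time: 9.6
ee_pos: [0.506, -0.2811, 0.1189]
eef_rot: [0.999, -0.045, 0.001, 0.0]
ft_force: [0.1, 0.7, 1.1]
width: 0.046
grip_force: 0.0
```

Run:
```python
from d import *
import cv2
go(.504,-.2825,.044,-.0934)
a=camera("side")[:,:,::-1]
cv2.imwrite("pics/side4.png",a);cv2.imwrite("pics/g5.png",cv2.resize(a[110:210,280:400],None,fx=5,fy=5,interpolation=2))
```

```text
t 9.6 pos [ 0.506  -0.2811  0.1189] th -0.0896 w 46.0 F [0.1 0.7 1.1] tilt [ 0.0023 -0.0007] dp [-0.0081  0.0062  0.2997] spin 0.0012
```

View pics/g5.png

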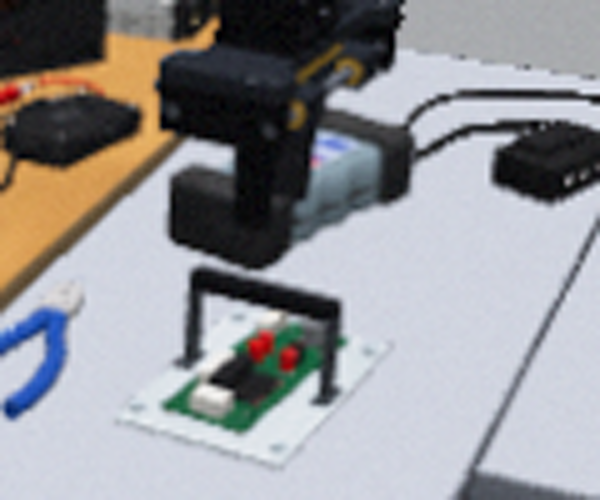

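The fingers straddle the bar, whose centre is near crop (265,293). Descend and grasp.

Emit:
carry_out(
  deltas=[
    {"hand": 46,"dp": [-0.006,0.005,0.12],"spin": 0.001},
    {"hand": 46,"dp": [-0.006,0.005,0.22],"spin": 0.001},
    {"hand": 46,"dp": [-0.006,0.005,0.29],"spin": 0.001},
    {"hand": 46,"dp": [-0.006,0.005,0.3],"spin": 0.001},
    {"hand": 46,"dp": [-0.006,0.005,0.3],"spin": 0.001},
    {"hand": 36,"dp": [-0.006,0.005,0.3],"spin": 0.001},
    {"hand": 28,"dp": [-0.006,0.005,0.3],"spin": 0.001},
    {"hand": 22,"dp": [-0.006,0.005,0.3],"spin": 0.001},
    {"hand": 18,"dp": [-0.006,0.005,0.3],"spin": 0.001},
    {"hand": 15,"dp": [-0.006,0.005,0.3],"spin": 0.001},
    {"hand": 12,"dp": [-0.006,0.005,0.3],"spin": 0.001},
    {"hand": 8,"dp": [-0.006,0.005,0.3],"spin": 0.001},
    {"hand": 5,"dp": [-0.006,0.005,0.3],"spin": 0.001},
    {"hand": 5,"dp": [-0.006,0.005,0.3],"spin": 0.001},
  ],
  force=40,
)

```text
time: 11.05
ee_pos: [0.5029, -0.283, 0.0421]
eef_rot: [0.999, -0.047, 0.0, 0.0]
ft_force: [0.0, -2.9, 0.0]
width: 0.0132
grip_force: 40.0
```

```bash
python3 d.py .504 -.2825 .2 -.0934
```

```text
t 11.05 pos [ 0.5029 -0.283   0.0421] th -0.0943 w 13.2 F [ 0.  -2.9  0. ] tilt [ 0.0002 -0.0004] dp [ 0.0044 -0.002  -0.6314] spin -0.0003
```

Emit:
carry_out(
  deltas=[
    {"hand": 5,"dp": [0,0,-0.04],"spin": 0},
    {"hand": 5,"dp": [0,0,-0.12],"spin": 0},
    {"hand": 5,"dp": [0,0,-0.22],"spin": 0},
    {"hand": 5,"dp": [0,0,-0.32],"spin": 0},
    {"hand": 5,"dp": [0,0,-0.42],"spin": 0},
    {"hand": 5,"dp": [0,0,-0.48],"spin": 0},
    {"hand": 5,"dp": [0,0,-0.5],"spin": 0},
    {"hand": 5,"dp": [0,0,-0.5],"spin": 0},
    {"hand": 5,"dp": [0,0,-0.5],"spin": 0},
  ],
)

```text
time: 11.95
ee_pos: [0.5022, -0.2823, 0.1657]
eef_rot: [0.999, -0.047, -0.001, -0.0]
ft_force: [0.4, 0.4, -4.0]
width: 0.0134
grip_force: 40.0
```

```bash
python3 d.py .4781 .2732 .17 -.2197
```

```text
t 11.95 pos [ 0.5022 -0.2823  0.1657] th -0.094 w 13.4 F [ 0.4  0.4 -4. ] tilt [-0.0018  0.001 ] dp [-0.3046 -2.2031 -0.0148] spin 0.04
```

Emit:
carry_out(
  deltas=[
    {"hand": 5,"dp": [-0.01,-0.08,0],"spin": 0},
    {"hand": 5,"dp": [-0.03,-0.2,0],"spin": 0},
    {"hand": 5,"dp": [-0.05,-0.34,0],"spin": 0.01},
    {"hand": 5,"dp": [-0.07,-0.48,0],"spin": 0.01},
    {"hand": 5,"dp": [-0.09,-0.62,0],"spin": 0.02},
    {"hand": 5,"dp": [-0.11,-0.76,0],"spin": 0.02},
    {"hand": 5,"dp": [-0.13,-0.9,0],"spin": 0.02},
    {"hand": 5,"dp": [-0.14,-1,0],"spin": 0.02},
  ],
)

```text
time: 12.75
ee_pos: [0.4905, -0.0278, 0.1659]
eef_rot: [0.997, -0.077, -0.001, -0.0]
ft_force: [0.0, 1.2, -3.5]
width: 0.0137
grip_force: 40.0
```

Emit:
carry_out(
  deltas=[
    {"hand": 5,"dp": [-0.01,-0.1,0],"spin": 0},
    {"hand": 5,"dp": [-0.03,-0.24,0],"spin": 0.01},
    {"hand": 5,"dp": [-0.05,-0.38,0],"spin": 0.01},
    {"hand": 5,"dp": [-0.07,-0.52,0],"spin": 0.02},
    {"hand": 5,"dp": [-0.09,-0.66,0],"spin": 0.02},
    {"hand": 5,"dp": [-0.11,-0.8,0],"spin": 0.02},
    {"hand": 5,"dp": [-0.13,-0.9,0],"spin": 0.02},
    {"hand": 5,"dp": [-0.13,-0.98,0],"spin": 0.02},
    {"hand": 5,"dp": [-0.13,-0.98,0],"spin": 0.02},
  ],
)

```text
time: 13.65
ee_pos: [0.4965, 0.2198, 0.1659]
eef_rot: [0.994, -0.107, -0.001, -0.001]
ft_force: [-0.1, -0.6, -4.0]
width: 0.0136
grip_force: 40.0
```

```bash
python3 d.py .4781 .2732 .15 -.2197
```

```text
t 13.65 pos [0.4965 0.2198 0.1659] th -0.2153 w 13.6 F [-0.1 -0.6 -4. ] tilt [-0.002   0.0014] dp [-0.1172 -0.1929  0.0639] spin 0.0014
```

Emit:
carry_out(
  deltas=[
    {"hand": 5,"dp": [-0.05,-0.08,0.04],"spin": 0},
    {"hand": 5,"dp": [-0.09,-0.14,0.08],"spin": 0.001},
    {"hand": 5,"dp": [-0.117,-0.193,0.11],"spin": 0.001},
    {"hand": 5,"dp": [-0.117,-0.193,0.13],"spin": 0.001},
    {"hand": 5,"dp": [-0.117,-0.193,0.13],"spin": 0.001},
    {"hand": 5,"dp": [-0.117,-0.193,0.13],"spin": 0.001},
    {"hand": 5,"dp": [-0.117,-0.193,0.13],"spin": 0.001},
    {"hand": 5,"dp": [-0.117,-0.193,0.13],"spin": 0.001},
  ],
)

```text
time: 14.45
ee_pos: [0.4801, 0.2695, 0.1348]
eef_rot: [0.994, -0.112, 0.0, 0.0]
ft_force: [0.0, 0.8, -3.4]
width: 0.0134
grip_force: 40.0
```

```bash
cat > k.py <<'E'
from h import *
from d import go
from scipy.spatial.transform import Rotation as Ro
x=np.load("x.npy")
for i,n in enumerate(C):
    d=x[6*i:6*i+6];c=C[n];cen=-c["R"].T@c["t"]+d[3:6];c["R"]=Ro.from_rotvec(d[:3]).as_matrix()@c["R"];c["t"]=-c["R"]@cen
E
python3 - <<'E'
from k import *
go(.4781,.2732,.092,-.2197)
im={n:camera(n)[:,:,::-1] for n in C}
for n in C: cv2.imwrite(f"pics/{n}5.png",im[n])
s=read_state();z=s["ee_pos"][2]-.0421
R=[rect(.11,.18,.004)]
for cams in(("side",),("top","side")):
    q,e,n=fit(im,np.r_[s["ee_pos"][:2],-.2197,z],{c:R for c in C},(),8,cams,4.);print(cams,q.round(4),z,e,n)
o=cv2.resize(im["side"][180:320,190:330],None,fx=4,fy=4,interpolation=2)
for E in R[0]:
    for u in proj("side",place(q,E)): cv2.circle(o,tuple(np.int32((u-[190,180]+.5)*4)),1,(0,0,255),-1)
cv2.imwrite("pics/g6.png",o)
E
```

```text
t 14.45 pos [0.4801 0.2695 0.1348] th -0.2238 w 13.4 F [ 0.   0.8 -3.4] tilt [ 0.0006 -0.0001] dp [-0.0113 -0.0127  0.1714] spin -0.0013
('side',) [ 0.4844  0.2678 -0.223   0.0909] 0.09266679947896098 0.18483941020907874 82
('top', 'side') [ 0.4837  0.2684 -0.23    0.0917] 0.09266679947896098 0.19800995519045367 129
```

View pics/g6.png

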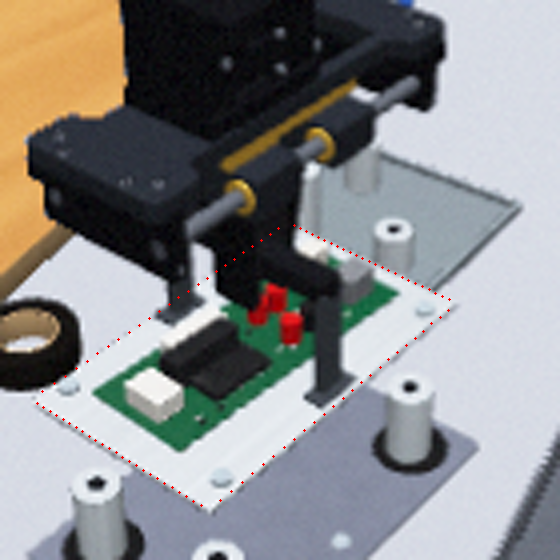

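The fitted outline matches the plate. I'll go to 10 mm above the posts and measure again.

Emit:
carry_out(
  deltas=[
    {"hand": 5,"dp": [-0.01,-0.01,0.04],"spin": -0.001},
    {"hand": 5,"dp": [-0.02,-0.013,0.09],"spin": -0.001},
    {"hand": 5,"dp": [-0.02,-0.013,0.12],"spin": -0.001},
    {"hand": 5,"dp": [-0.02,-0.013,0.134],"spin": -0.001},
    {"hand": 5,"dp": [-0.02,-0.013,0.134],"spin": -0.001},
    {"hand": 5,"dp": [-0.02,-0.013,0.134],"spin": -0.001},
    {"hand": 5,"dp": [-0.02,-0.013,0.134],"spin": -0.001},
  ],
)

```text
time: 15.25
ee_pos: [0.4758, 0.2745, 0.1014]
eef_rot: [0.994, -0.11, 0.0, -0.0]
ft_force: [-0.2, 1.1, -4.3]
width: 0.0132
grip_force: 40.0
```

```bash
cat > n.py <<'E'
from k import *
go(.4781,.2732,.0902,-.2197)
R=[rect(.11,.18,.004)];Q=[]
for k in range(3):
    im={n:camera(n)[:,:,::-1].copy() for n in C}
    s=read_state();z=s["ee_pos"][2]-.0421
    for cams in(("side",),("top",),("top","side")):
        f3=lambda *a:fit(im,np.r_[s["ee_pos"][:2],-.2197],{c:[r+[0,0,z] for r in R] for c in C},(),8,cams,4.)
        q,e,n=f3();print(cams,q.round(4),round(z,4),round(e,2),n)
print("stand",x[12:15].round(4))
# posts of stand per camera (initial pics): stand pose from each camera alone at top height
E
python3 n.py
python3 - <<'E'
import sys;sys.path.insert(0,".")
E
cat >> n.py <<'E'
E
sed -n '/stand pts/p' m.py | head -1
```

```text
t 15.25 pos [0.4758 0.2745 0.1014] th -0.2198 w 13.2 F [-0.2  1.1 -4.3] tilt [0.0007 0.0003] dp [0.01   0.0032 0.045 ] spin -0.0
('side',) [ 0.4783  0.2748 -0.2266] 0.0593 0.2 73
('top',) [ 0.4741  0.2743 -0.2212] 0.0593 0.27 48
('top', 'side') [ 0.4782  0.2748 -0.2307] 0.0593 0.24 123
('side',) [ 0.4785  0.2748 -0.2245] 0.0592 0.18 73
('top',) [ 0.4733  0.2751 -0.2218] 0.0592 0.25 49
('top', 'side') [ 0.4783  0.2743 -0.2214] 0.0592 0.2 117
('side',) [ 0.4786  0.2745 -0.2189] 0.059 0.19 71
('top',) [ 0.4705  0.2746 -0.1965] 0.059 0.28 49
('top', 'side') [ 0.4779  0.2745 -0.2286] 0.059 0.23 120
stand [ 0.4781  0.2732 -0.2197]
    q,e,_=fit(im,q0,{},pts,1,cams);print("stand pts",cams,q.round(4),round(e,2))
```

Sled and stand agree within about 1.3 mm in y and 0.005 rad. I'll correct the y offset and lower gently.

Emit:
carry_out(
  deltas=[
    {"hand": 5,"dp": [0.001,0.005,0.01],"spin": 0},
    {"hand": 5,"dp": [0.001,0.005,0.02],"spin": 0},
    {"hand": 5,"dp": [0.001,0.005,0.028],"spin": 0},
    {"hand": 5,"dp": [0.001,0.005,0.034],"spin": 0},
    {"hand": 5,"dp": [0.001,0.005,0.036],"spin": 0},
    {"hand": 5,"dp": [0.001,0.005,0.038],"spin": 0},
    {"hand": 5,"dp": [0.001,0.005,0.038],"spin": 0},
    {"hand": 5,"dp": [0.001,0.005,0.038],"spin": 0},
  ],
)

```text
time: 16.35
ee_pos: [0.4755, 0.2731, 0.0916]
eef_rot: [0.994, -0.11, 0.0, -0.0]
ft_force: [0.7, -0.4, -5.0]
width: 0.0132
grip_force: 40.0
```

```bash
python3 n.py
```

```text
t 16.35 pos [0.4755 0.2731 0.0916] th -0.2196 w 13.2 F [ 0.7 -0.4 -5. ] tilt [ 0.0002 -0.    ] dp [ 0.01   -0.0025  0.0056] spin 0.0
('side',) [ 0.4785  0.2735 -0.218 ] 0.0495 0.19 75
('top',) [ 0.4682  0.2734 -0.1812] 0.0495 0.24 47
('top', 'side') [ 0.4785  0.2733 -0.2186] 0.0495 0.22 123
('side',) [ 0.4786  0.2734 -0.2179] 0.0495 0.2 77
('top',) [ 0.471   0.2734 -0.2054] 0.0495 0.24 44
('top', 'side') [ 0.4785  0.2732 -0.2152] 0.0495 0.22 122
('side',) [ 0.4785  0.2735 -0.2178] 0.0495 0.18 74
('top',) [ 0.4706  0.2736 -0.1976] 0.0495 0.26 45
('top', 'side') [ 0.4785  0.2733 -0.2194] 0.0495 0.21 122
stand [ 0.4781  0.2732 -0.2197]
```

Within 0.5 mm of the target. I'll lower in small steps to contact.

Emit:
carry_out(
  deltas=[
    {"hand": 5,"dp": [0,0,0.002],"spin": 0},
    {"hand": 5,"dp": [0,0,0.004],"spin": 0},
    {"hand": 5,"dp": [0,0,0.005],"spin": 0},
    {"hand": 5,"dp": [0,0,0.005],"spin": 0},
  ],
)

```text
time: 17.05
ee_pos: [0.4754, 0.2731, 0.0902]
eef_rot: [0.994, -0.11, -0.0, 0.0]
ft_force: [0.5, 0.2, -3.5]
width: 0.0134
grip_force: 40.0
```

Emit:
carry_out(
  deltas=[
    {"hand": 5,"dp": [0,0,0.002],"spin": 0},
    {"hand": 5,"dp": [0,0,0.004],"spin": 0},
    {"hand": 5,"dp": [0,0,0.004],"spin": 0},
  ],
)

```text
time: 17.35
ee_pos: [0.4755, 0.2731, 0.0901]
eef_rot: [0.994, -0.11, 0.0, 0.0]
ft_force: [-4.1, -2.4, 6.1]
width: 0.0133
grip_force: 40.0
```

Contact on the posts. Release by lowering the grip force first, then opening slowly.

Emit:
carry_out(
  deltas=[
    {"hand": 5,"dp": [0,0,-0.002],"spin": 0},
    {"hand": 5,"dp": [0,0,-0.002],"spin": 0},
    {"hand": 14,"dp": [0,0,-0.002],"spin": 0},
    {"hand": 17,"dp": [0,0,-0.002],"spin": 0},
    {"hand": 21,"dp": [0,0,-0.002],"spin": 0},
    {"hand": 28,"dp": [0,0,-0.002],"spin": 0},
    {"hand": 36,"dp": [0,0,-0.002],"spin": 0},
    {"hand": 44,"dp": [0,0,-0.002],"spin": 0},
    {"hand": 44,"dp": [0,0,-0.002],"spin": 0},
    {"hand": 44,"dp": [0,0,-0.08],"spin": 0},
    {"hand": 44,"dp": [0,0,-0.2],"spin": 0},
    {"hand": 44,"dp": [0,0,-0.35],"spin": 0},
    {"hand": 44,"dp": [0,0,-0.5],"spin": 0},
    {"hand": 44,"dp": [0,0.2,-0.5],"spin": 0},
    {"hand": 44,"dp": [0,0.4,-0.5],"spin": 0},
    {"hand": 44,"dp": [0,0.6,-0.5],"spin": 0},
    {"hand": 44,"dp": [0,0.8,-0.5],"spin": 0},
    {"hand": 44,"dp": [0,1,-0.5],"spin": 0},
    {"hand": 44,"dp": [0,1,-0.5],"spin": 0},
    {"hand": 44,"dp": [0,1,-0.5],"spin": 0},
  ],
  force=10,
)

```text
time: 19.35
ee_pos: [0.4209, 0.0283, 0.2146]
eef_rot: [0.994, -0.111, 0.0, 0.0]
ft_force: [0.0, 0.9, 0.4]
width: 0.0441
grip_force: 0.0
```

Run:
```python
from k import *
go(.45,0,.2,-.2)
im={n:camera(n)[:,:,::-1].copy() for n in C}
r=[rect(.11,.18,.052),rect(.098,.014,.118)]
for cams in(("side",),("top",),("top","side")):
    q,e,n=fit(im,x[12:15],{c:r for c in C},(),8,cams,3.);print(cams,q.round(4),round(e,2),n)
q4,e,n=fit(im,np.r_[q,.0],{c:r for c in C},(),8,("top","side"),3.);print("z free",q4.round(4))
print("stand",x[12:15].round(4))
W=np.zeros((560,790,3),np.uint8)
for c,(a,b,w,h_),o,k in(("side",(190,190,160,140),(0,0),3.5),("top",(150,165,110,85),(565,0),2)):
    t=cv2.resize(im[c][b:b+h_,a:a+w],None,fx=k,fy=k,interpolation=2)
    W[o[1]:o[1]+t.shape[0],o[0]:o[0]+t.shape[1]]=t
cv2.imwrite("pics/g7.png",W)
```

```text
t 19.35 pos [0.4209 0.0283 0.2146] th -0.2222 w 44.1 F [0.  0.9 0.4] tilt [ 0.0008 -0.0002] dp [0.1383 0.0849 0.0584] spin -0.0071
('side',) [ 0.4772  0.2742 -0.2242] 0.22 166
('top',) [ 0.4783  0.2715 -0.2245] 0.19 174
('top', 'side') [ 0.4783  0.2734 -0.2195] 0.21 345
z free [ 0.4786  0.2717 -0.2248 -0.0027]
stand [ 0.4781  0.2732 -0.2197]
```

View pics/g7.png

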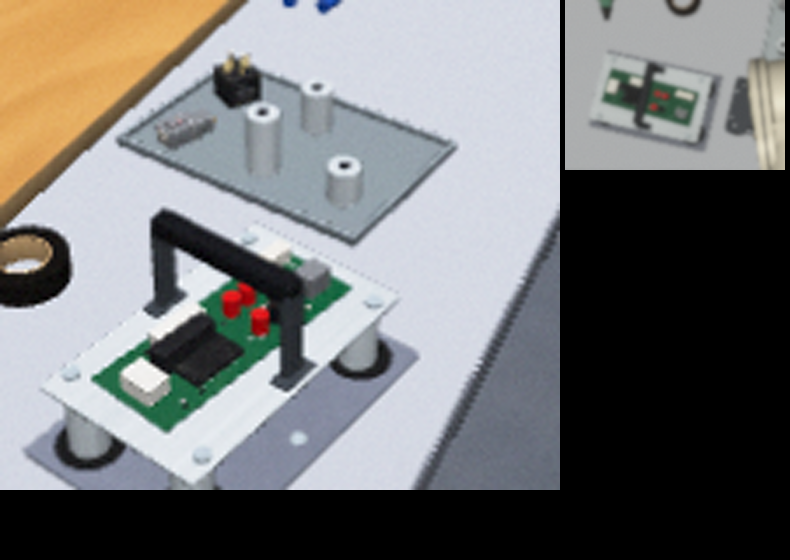

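The sled sits level on the posts, centred within about 0.5 mm and square. The other three spacers still stand in the tray. Handing in.

```bash
python3 -c "
from bench import *
print(close_job())"
```

```text
the job is handed in; nothing more can be done
None
```

The 42 mm spacer stands about 1 mm from the middle of the bare disc, the sled rests level and square on all four posts (about 0.5 mm off centre by camera), and the job was handed in at about 19.5 s of the 64 s limit.

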